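# Bolt the gas-valve box shut

### The arm

A 6-joint arm with a two-finger parallel gripper is mounted at the origin on the work surface. World frame = base frame: x ahead of the robot, y to its left, z up, the work surface at z = 0. Lengths are in m, angles in degrees, forces in N, time in s.
With the tool pointing down it reaches from about 0.275 to 0.775 m from the base axis. Payload 14.6 kg.
Tool frame: the origin (TCP) lies between the finger pads; the fingertips stand manip.finger_overhang ahead of it and the grasp point (between the pads) lies 11 mm behind it (manip.finger_overhang is the distance from the TCP to the fingertips, in m); z points along the fingers, y is the line along which they close (so a half turn about z gives the same grasp; the last joint's range is limited). The gripper opens to 85 mm and grips with 20 to 120 N. Pads are 22 mm wide; open, the fingers measure 114 mm over their backs; the gripper's body (76 mm by 85 mm) begins 54 mm behind the grasp point. The pads swing forward as they close: fully open they stand 13 mm farther back than shut.
Start: joints at [-77.538, 15.075, -2.767, 72.158, 0, 81.102], TCP at [0.191, -0.489, 0.239] pointing down, gripper open.
Joint ranges: [-151.79, 151.79], [-50.71, 97.33], [-67.44, 78.34], [-121.81, 120.89], [-77.56, 73.72], [-180, 180]. Speed limits (degrees/s): [108.29, 108.29, 147.25, 159.86, 180, 180].

### API

Orientations are given as a 3x3 rotation matrix whose columns are the frame's x, y, z axes.
In Python, from workcell import manip gives the robot as it stands. The module is installed in compiled form; this text tells all that it offers.
- The arm moves only by the tool carry_out, never from a script. Its argument "motion" is a list of rows, each an object of numbers: "wx", "wy", "wz": the turn, a rotation vector about the world's x, y, z in rad; "dx", "dy", "dz": the shift along the world's x, y, z in m; "grip": the closure, from 0 (fully open) to 1 (shut). A call has 1 to 20 rows; each row shifts and turns the commanded pose from where the row before left it; what a row does not reach is not made up. A row lasts 1/10 s, in which the tool goes at most 50 mm and 8.59 degrees, less where a joint would pass 70% of its speed; a pose out of reach is approached as far as the arm can. A call with a gripper value outside its range is refused whole. The fingers move at their own pace and stop on an object; "newtons" is the grip in N (left out, the last holds). Time passes only in rows, so rows that do not move let the fingers close. It gives the time, the measured TCP pose, the force, the opening and the grip force at its end, in the units of the state.
- manip.sense(): the state, without advancing time (a new reading comes with each control period).
- manip.get_image(name): name is "side" or "top"; returns (picture, depth): 400x640x3 uint8, blue, green, red; 400x640 float32, m along the optical axis (not along the pixel's ray), 0 where there is no reading.
- manip.calibration(name): a dict with "fx", "fy", "cx", "cy" (pixels), "k1" (the pictures are not rectified: a ray, as slopes to the right and down, at radius r is drawn at 1 + k1 r^2 times it, then the intrinsics apply), "R" (3x3) and "t" (3): a world point X has camera coordinates R X + t. Camera axes: x right, y down, z forward; pixel columns grow to the right and rows downward; lengths in m; the calibration is good to about 2 mm. A picture is of the moment at which its call begins. calibration takes no time and is no camera call.
- manip.hand_in(): hands the job in; it is judged then, once.
Trained networks look in the newest picture that a camera, given by its name, has taken for a name from the list of things; names that differ only in an ending like _2 or _b are one class to them, and where a whole thing is asked for, a point or a joint stands for the part that bears it (a point fixed in the world has none). Each returns a list of dicts, best first, with "conf" (0 to 1); they miss things now and then, are a little off and sometimes report something else, mostly with a low value. They report only what shows in the picture. A call takes as long as a camera call.
- manip.recognise(camera, target): "position" ([x, y, z] in m, in the coordinates of the camera as it stood for that picture, good to about 4 mm: the middle of the surface that is visible of it).
- manip.pinpoint(camera, target): "position" ([x, y, z] in m, in the coordinates of the camera as it stood for that picture, good to about 4 mm: a listed point, or the origin of a listed thing).
The state is a dict: "clock": time; "joint_positions": joint angles; "joint_velocities": joint speeds; "tau": joint torques, N m; "eef_pos": TCP position; "eef_rot": TCP orientation; "wrist_force": force on the tool from outside, world axes, zero at the start; "moment": the same for the moment, N m; "width": finger opening in m; "finger_force": force on a finger pad.
Only numpy, scipy, OpenCV 4.12 (cv2) and the standard library are available. Lean on these libraries where they do the work, as an engineer would, in place of code of your own. Each camera call takes 0.05 s, during which the arm holds its last target. There are 200 camera calls.

### The job

Bolt the hatch of the white gas-valve box shut: slide the spring-loaded bolt across by its red knob until its handle meets the stop on the yellow catch, then turn the handle down to the front, fully into the notch, so that it stays locked when you let go. Work gently by feel, pressing the handle on the catch with no more than 20 N, and leave everything else on the bench and on the box where it is.

Things in the scene. Friction and masses are not known exactly. Their poses are not given: they have to be found in the camera images.
- valve_box: White steel gas-valve box fixed to the bench, 200 (x) x 300 (y) x 70 mm tall; origin at the centre of its underside, z up, front = local -x. Near the front edge of its lid a steel barrel bolt lies along local y, its axis at local x = -55, z = 100 mm, in two dark guide blocks (local y -94 to -36 mm, tops at z = 111 mm).
- catch_mid (a point): Middle of the 28 mm range in which the yellow catch's stop face may lie, on the bolt's axis (box local x -55, y 42, z 100 mm). Axes as the box. The catch's stop block (28 mm long, top at z = 118 mm) is what the handle's stem runs into. The catch is screwed on through slots: its true place, up to 14 mm either way along y, is not measured; see it or feel for it.
- bar_mid (a point): On the catch's yellow bar, which runs along y in front of the bolt: 6 mm thick (local x -77 to -71 mm), top at z = 108 mm. A 12 mm wide notch is cut in it, right against the stop block. Off the notch the bar holds the handle up at about 0.9 rad. The catch is rigid: do not press the handle on it with more than 20 N. The bar is so near the axis that a turning push at the knob is about doubled on it.
- knob (a point): Centre of the red knob on the end of the handle's 8 mm steel stem, 50 mm from the bolt's axis: a roller 24 mm long along the box's local y, 22 mm in diameter, that spins freely on the stem about local y. Held by its flat ends from above, with the fingers closing along local y, it lets the handle swing while the gripper stays upright.
- bolt (a joint): How far the bolt has slid (m) to the box's local +y; at 0 (open) the stem is at local y = -10 mm. The stem meets the stop somewhere from 0.034 to 0.062 and is then in line with the notch, with 4 mm of play back from the stop. A spring (100 N/m, slack at 0) and 1.2 N of rubbing resist: 4 to 8 N at the stop. Let go before the handle is in the notch and it springs back.
- handle (a joint): Turn of the handle about the bolt's axis (rad): 0 = straight up, positive leans to the box's front (local -x); about 1.57 = level, pointing to the front, in the notch, 30 mm above the lid. Takes about 1 N at the knob and stays where it is left.
- fitting: Bystander, leave alone: brass pipe fitting standing on the rear left of the box lid, 26 mm across, 30 mm tall; origin at the centre of its underside.
- septa_tin: Bystander, leave alone: small round metal tin on the rear right of the box lid, 44 mm across, 35 mm tall; origin at the centre of its underside.
- wrench_grip (a point): Bystander, leave alone: wrench lying on the bench; this point is on its handle.
- vial_jar: Bystander, leave alone: amber jar, 60 mm across, 90 mm tall; origin at the centre of its underside.
- driver_grip (a point): Bystander, leave alone: screwdriver lying on the bench; this point is on its handle.
- mouse: Bystander, leave alone: black computer mouse, 100 x 60 x 34 mm; origin at the centre of its underside.
- cup: Bystander, leave alone: white plastic cup, 70 mm across, 80 mm tall; origin at the centre of its underside.

How it is judged:
By the outcome, as a careful person would: the job done as asked, in the order asked, and still so for the second after the job is handed in, with the robot touching nothing.
It also fails if it takes over 70 s, if anything falls off the work surface, if the arm or the gripper's body presses on something with over 40 N, if the wrist force passes 120 N, or if a joint passes its speed limit or range.

## Working session

There is one attempt and no reset: what is moved stays moved. The work goes in short steps, Python scripts to look and compute and a tool call to move; the robot and the scene stay as the last step left them, time stands still between calls to the robot, and variables do not carry over. Pictures are saved under pics/ and viewed, at most 10 in all, crops included, and the job is handed in when it is done.

Besides the shell and the picture viewer there is one more tool, called after ">>>" as name(argument=value, ...) on one line, values as JSON. carry_out: Moves the arm, as the interface text tells. Its arguments: {"type":"object","properties":{"motion":{"type":"array"},"newtons":{"type":"number"}},"required":["motion"]}

```bash
mkdir -p pics
cat > h.py <<'E'
import numpy as np, cv2
from workcell import manip
def world(cam,p):
    c=manip.calibration(cam); return np.array(c['R']).T@(np.array(p)-np.array(c['t']))
def pix2world(cam,u,v,d):
    c=manip.calibration(cam); x=(u-c['cx'])/c['fx']; y=(v-c['cy'])/c['fy']
    a,b=x,y
    for _ in range(10):
        s=1+c['k1']*(a*a+b*b); a,b=x/s,y/s
    return world(cam,[a*d,b*d,d])
def proj(cam,X):
    c=manip.calibration(cam); q=np.array(c['R'])@np.array(X)+np.array(c['t']); a,b=q[0]/q[2],q[1]/q[2]
    s=1+c['k1']*(a*a+b*b); return c['fx']*a*s+c['cx'],c['fy']*b*s+c['cy']
E
python3 - <<'E'
from h import *
for cam in ('side','top'):
    im,d=manip.get_image(cam); cv2.imwrite(f'pics/{cam}0.png',im); np.save(cam+'0.npy',d)
    for n in ('valve_box','knob','catch_mid','bar_mid','fitting','septa_tin'):
        for r in manip.pinpoint(cam,n)[:2]: print(cam,n,round(r['conf'],2),world(cam,r['position']).round(4))
    c=manip.calibration(cam); print(np.round(c['R'],3).tolist(),np.round(c['t'],3))
s=manip.sense(); print(s); print(manip.finger_overhang)
E
```

```text
side valve_box 0.67 [ 0.5895  0.0422 -0.002 ]
side valve_box 0.47 [0.5306 0.0791 0.0994]
side catch_mid 0.82 [0.5328 0.0782 0.0984]
side septa_tin 0.84 [ 0.6545 -0.0439  0.071 ]
[[0.986, -0.168, 0.011], [-0.124, -0.767, -0.63], [0.115, 0.62, -0.776]] [-0.51   0.127  1.356]
top knob 0.4 [0.5224 0.03   0.1426]
top catch_mid 0.7 [0.5276 0.0751 0.0989]
top bar_mid 0.73 [0.5135 0.0373 0.1044]
top fitting 0.46 [0.6634 0.1229 0.0729]
top septa_tin 0.61 [ 0.6537 -0.0492  0.0666]
[[-0.001, -1.0, 0.012], [-0.997, -0.0, -0.078], [0.078, -0.012, -0.997]] [-0.016  0.517  1.269]
{'clock': 0.7, 'joint_positions': array([-7.75372148e+01,  1.50730162e+01, -2.76549020e+00,  7.21604826e+01,
       -1.26309969e-03,  8.11026677e+01]), 'joint_velocities': array([ 0.01202969,  0.10506782, -0.08226454,  0.05397747, -0.04160083,
        0.00585269]), 'tau': array([-1.38602103e-03, -6.37302017e+01,  3.84740674e+01,  8.44391998e-04,
        1.72576320e-04, -1.78602626e-07]), 'eef_pos': array([ 0.19121543, -0.48893955,  0.23930405]), 'eef_rot': array([[ 9.31309574e-01,  3.64228606e-01, -1.77178184e-05],
       [ 3.64228605e-01, -9.31309574e-01, -2.19870532e-05],
       [-2.45090876e-05,  1.40234168e-05, -1.00000000e+00]]), 'wrist_force': array([0.28154416, 0.62662022, 1.05449707]), 'moment': array([-0.01067112, -0.00241809,  0.01611943]), 'finger_force': 0.0, 'width': 0.08530199882760553}
0.008
```

View pics/side0.png

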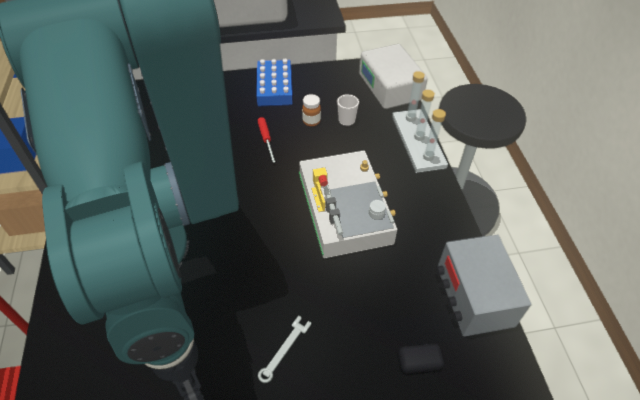

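View pics/top0.png

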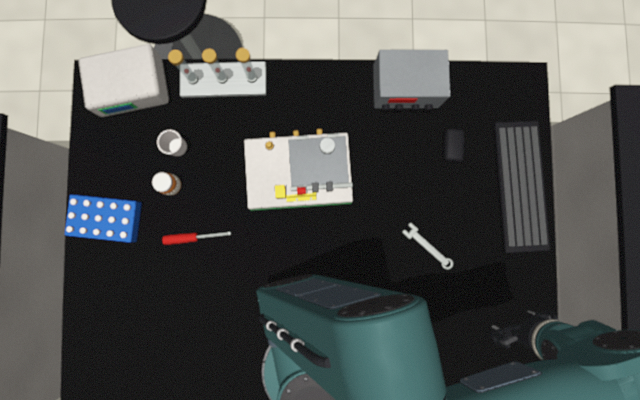

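The side view shows the box at about (347,200), with the knob at (323,181). The top view shows the box at (300,171), the knob at (301,190), the yellow stop at (280,191) and the bar near (300,197). I'll enlarge both and fit the box yaw.

Run:
```python
from h import *
t=cv2.imread('pics/top0.png'); s=cv2.imread('pics/side0.png')
a=cv2.resize(t[125:215,235:365],None,fx=6,fy=6,interpolation=cv2.INTER_CUBIC)[:540,:780]
b=cv2.resize(s[145:255,295:400],None,fx=5,fy=5,interpolation=cv2.INTER_CUBIC)
cv2.imwrite('pics/tc.png',a); cv2.imwrite('pics/sc.png',b)
d=np.load('top0.npy')
P=np.array([pix2world('top',u,v,d[v,u]) for v in range(125,215) for u in range(235,365) if d[v,u]>0])
m=(P[:,2]>.06)&(P[:,2]<.078); L=P[m]
r=cv2.minAreaRect((L[:,:2]*1000).astype(np.float32)); print(r, np.median(L[:,2])); print(cv2.boxPoints(r))
for uv in [(301,190)]: print(pix2world('top',*uv,d[uv[1],uv[0]]))
# colours
hsv=cv2.cvtColor(t,cv2.COLOR_BGR2HSV)
for n,mk in (('red',((hsv[...,0]<8)|(hsv[...,0]>172))&(hsv[...,1]>150)&(hsv[...,2]>80)),('yel',(hsv[...,0]>20)&(hsv[...,0]<34)&(hsv[...,1]>120)&(hsv[...,2]>80))):
    v,u=np.where(mk); k=(v>180)&(v<215)&(u>265)&(u<330); v,u=v[k],u[k]
    Q=np.array([pix2world('top',a,b,d[b,a]) for a,b in zip(u,v)]); print(n,len(Q),Q.mean(0),Q.min(0),Q.max(0),u.min(),u.max(),v.min(),v.max())
    if n=='yel':
        for lo,hi in((.112,.125),(.1,.112)):
            q=Q[(Q[:,2]>lo)&(Q[:,2]<hi)]; print(lo,len(q),q.min(0),q.max(0))
```

```text
Traceback (most recent call last):
  File "h.py", line 6, in pix2world
    c=manip.calibration(cam); x=(u-c['cx'])/c['fx']; y=(v-c['cy'])/c['fy']
ValueError: time passes only in moves, steps and waits
```

View pics/tc.png

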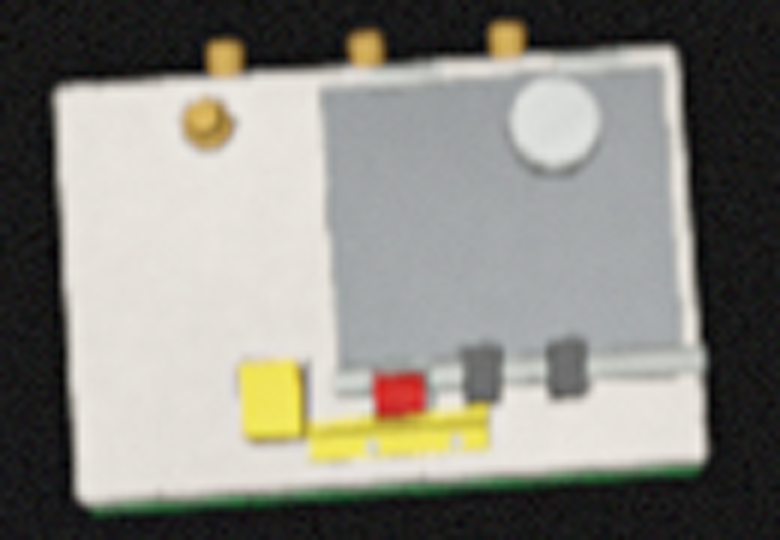

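View pics/sc.png

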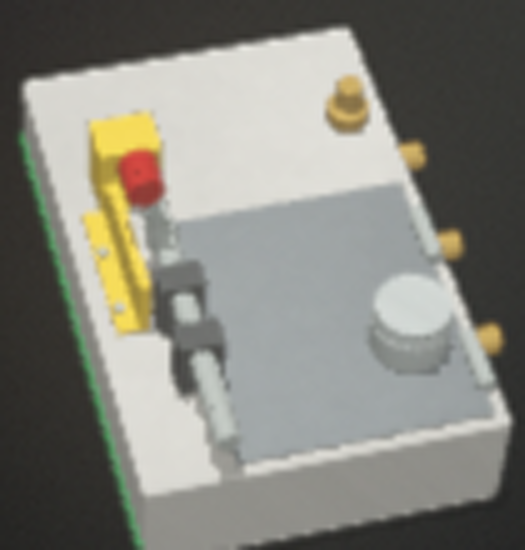

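The crops show the knob nearly upright over the bolt's left end. The stop block is left of it at crop (272,400), with the bar in front. My script hit a call limit, so I'll cache the calibration.

```bash
sed -i 's/manip.calibration(cam)/cal(cam)/; s/^def world/from functools import lru_cache\ncal=lru_cache(None)(lambda n: manip.calibration(n))\ndef world/' h.py
python3 - <<'E'
from h import *
t=cv2.imread('pics/top0.png')
d=np.load('top0.npy')
P=np.array([pix2world('top',u,v,d[v,u]) for v in range(125,215) for u in range(235,365) if d[v,u]>0])
L=P[(P[:,2]>.06)&(P[:,2]<.078)]
r=cv2.minAreaRect((L[:,:2]*1000).astype(np.float32)); print(r, np.median(L[:,2])); 
# lid corners from crop, at z=.07 by ray-plane
def ray(cam,u,v,z):
    a=pix2world(cam,u,v,.5); b=pix2world(cam,u,v,1.5); return a+(b-a)*(z-a[2])/(b[2]-a[2])
C=np.array([ray('top',235+(x+.5)/6-.5,125+(y+.5)/6-.5,.07) for x,y in ((52,87),(680,45),(708,462),(76,500))])
print(C.round(4)); o=C.mean(0); l=(C[0]+C[3]-C[1]-C[2])/2; print('centre',o.round(4),'yaw',np.degrees(np.arctan2(-l[0],l[1])),np.linalg.norm(l))
yaw=np.arctan2(-l[0],l[1]); R=np.array([[np.cos(yaw),-np.sin(yaw)],[np.sin(yaw),np.cos(yaw)]])
loc=lambda X:((np.array(X)[...,:2]-o[:2])@R*1000).round(1)
g=lambda x,y,z: loc(ray('top',235+(x+.5)/6-.5,125+(y+.5)/6-.5,z))
print('knob',g(400,394,.15),'stopfaces',g(303,400,.118),g(240,400,.118),'bar',g(310,425,.108),g(488,410,.108),'block',g(483,350,.111),g(567,350,.111), 'tin',g(555,120,.105))
gs=lambda x,y,z: loc(ray('side',295+(x+.5)/5-.5,145+(y+.5)/5-.5,z))
print('side knob',gs(141,178,.15),'stop top',gs(90,122,.118),gs(155,113,.118),gs(160,145,.118),gs(92,158,.118))
hsv=cv2.cvtColor(t,cv2.COLOR_BGR2HSV)
for n,mk in (('red',((hsv[...,0]<8)|(hsv[...,0]>172))&(hsv[...,1]>150)&(hsv[...,2]>80)),('yel',(hsv[...,0]>20)&(hsv[...,0]<34)&(hsv[...,1]>120)&(hsv[...,2]>80))):
    v,u=np.where(mk); k=(v>180)&(v<215)&(u>265)&(u<330); v,u=v[k],u[k]
    Q=np.array([pix2world('top',a,b,d[b,a]) for a,b in zip(u,v)]); q=loc(Q); print(n,len(Q),q.mean(0),q.min(0),q.max(0),Q[:,2].min(),Q[:,2].max(), np.median(Q,0))
    for lo,hi in((.112,.125),(.1,.112)):
        k=(Q[:,2]>lo)&(Q[:,2]<hi)
        if n=='yel' and k.any(): print(lo,k.sum(),q[k].min(0),q[k].max(0))
E
```

```text
((587.510986328125, 38.88273620605469), (200.71253967285156, 300.73541259765625), 3.8753445148468018) 0.06935616373156181
[[ 0.6783  0.1961  0.07  ]
 [ 0.6993 -0.1066  0.07  ]
 [ 0.4974 -0.1185  0.07  ]
 [ 0.4793  0.1821  0.07  ]]
centre [0.5886 0.0383 0.07  ] yaw 3.696932366119048 0.30229914590707724
knob [-66.6  -7.6] stopfaces [-63.5  37.5] [-61.7  66.3] bar [-74.4  35.5] [-72.7 -46.9] block [-45.1 -46.4] [-47.6 -85.1] tin [ 61.4 -87.2]
side knob [-67.7  -6.8] stop top [-78.6  66.6] [-42.2  65.2] [-45.1  41.5] [-83.4  40.5]
red 41 [-67.43170732  -6.39512195] [-74.6 -15.3] [-60.3   3.5] 0.15150812100174854 0.1601184124895679 [0.52237563 0.02696981 0.15653281]
yel 278 [-73.05035971  18.86402878] [-173.9  -44.8] [-45.6  65.4] 0.06722753166931614 1.3057947354201667 [0.51255883 0.06018546 0.10748935]
0.112 113 [-79.1 -22.1] [-45.6  65.4]
0.1 52 [-78.8 -44.4] [-69.   39.2]
```

>>> carry_out(motion=[{"dx":0.0174,"dy":0.0271,"wz":0.1492,"grip":0.4},{"dx":0.0174,"dy":0.0271,"wz":0.1492,"grip":0.4},{"dx":0.0174,"dy":0.0271,"wz":0.1492,"grip":0.4},{"dx":0.0174,"dy":0.0271,"wz":0.1492,"grip":0.4},{"dx":0.0174,"dy":0.0271,"wz":0.1492,"grip":0.4},{"dx":0.0174,"dy":0.0271,"wz":0.1492,"grip":0.4},{"dx":0.0174,"dy":0.0271,"wz":0.1492,"grip":0.4},{"dx":0.0174,"dy":0.0271,"wz":0.1492,"grip":0.4},{"dx":0.0174,"dy":0.0271,"wz":0.1492,"grip":0.4},{"dx":0.0174,"dy":0.0271,"wz":0.1492,"grip":0.4},{"dx":0.0174,"dy":0.0271,"wz":0.1492,"grip":0.4},{"dx":0.0174,"dy":0.0271,"wz":0.1492,"grip":0.4},{"dx":0.0174,"dy":0.0271,"wz":0.1492,"grip":0.4},{"dx":0.0174,"dy":0.0271,"wz":0.1492,"grip":0.4},{"dx":0.0174,"dy":0.0271,"wz":0.1492,"grip":0.4},{"dx":0.0174,"dy":0.0271,"wz":0.1492,"grip":0.4},{"dx":0.0174,"dy":0.0271,"wz":0.1492,"grip":0.4},{"dx":0.0174,"dy":0.0271,"wz":0.1492,"grip":0.4},{"dx":0.0174,"dy":0.0271,"wz":0.1492,"grip":0.4},{"grip":0.4}], newtons=25)

```text
invalid input
```

>>> carry_out(motion=[{"wx":0,"wy":0,"wz":0.1492,"dx":0.0174,"dy":0.0271,"dz":0,"grip":0.4}], newtons=25)

```text
clock: 0.8
eef_pos: [0.2078, -0.4636, 0.2388]
eef_rot: [[0.868, 0.497, -0.0], [0.497, -0.868, -0.001], [-0.001, 0.0, -1.0]]
wrist_force: [0.8, 0.6, -0.8]
width: 0.0728
finger_force: 0.0
```

All seven keys are required in each row.

>>> carry_out(motion=[{"wx":0,"wy":0,"wz":0.1492,"dx":0.0174,"dy":0.0271,"dz":0,"grip":0.4},{"wx":0,"wy":0,"wz":0.1492,"dx":0.0174,"dy":0.0271,"dz":0,"grip":0.4},{"wx":0,"wy":0,"wz":0.1492,"dx":0.0174,"dy":0.0271,"dz":0,"grip":0.4},{"wx":0,"wy":0,"wz":0.1492,"dx":0.0174,"dy":0.0271,"dz":0,"grip":0.4},{"wx":0,"wy":0,"wz":0.1492,"dx":0.0174,"dy":0.0271,"dz":0,"grip":0.4},{"wx":0,"wy":0,"wz":0.1492,"dx":0.0174,"dy":0.0271,"dz":0,"grip":0.4},{"wx":0,"wy":0,"wz":0.1492,"dx":0.0174,"dy":0.0271,"dz":0,"grip":0.4},{"wx":0,"wy":0,"wz":0.1492,"dx":0.0174,"dy":0.0271,"dz":0,"grip":0.4},{"wx":0,"wy":0,"wz":0.1492,"dx":0.0174,"dy":0.0271,"dz":0,"grip":0.4},{"wx":0,"wy":0,"wz":0.1492,"dx":0.0174,"dy":0.0271,"dz":0,"grip":0.4},{"wx":0,"wy":0,"wz":0.1492,"dx":0.0174,"dy":0.0271,"dz":0,"grip":0.4},{"wx":0,"wy":0,"wz":0.1492,"dx":0.0174,"dy":0.0271,"dz":0,"grip":0.4},{"wx":0,"wy":0,"wz":0.1492,"dx":0.0174,"dy":0.0271,"dz":0,"grip":0.4},{"wx":0,"wy":0,"wz":0.1492,"dx":0.0174,"dy":0.0271,"dz":0,"grip":0.4},{"wx":0,"wy":0,"wz":0.1492,"dx":0.0174,"dy":0.0271,"dz":0,"grip":0.4},{"wx":0,"wy":0,"wz":0.1492,"dx":0.0174,"dy":0.0271,"dz":0,"grip":0.4},{"wx":0,"wy":0,"wz":0.1492,"dx":0.0174,"dy":0.0271,"dz":0,"grip":0.4},{"wx":0,"wy":0,"wz":0.1492,"dx":0.0174,"dy":0.0271,"dz":0,"grip":0.4},{"wx":0,"wy":0,"wz":0,"dx":0,"dy":0,"dz":0,"grip":0.4},{"wx":0,"wy":0,"wz":0,"dx":0,"dy":0,"dz":0,"grip":0.4}])

```text
clock: 2.8
eef_pos: [0.5218, 0.0263, 0.2391]
eef_rot: [[-0.998, -0.066, -0.0], [-0.066, 0.998, -0.0], [0.001, -0.0, -1.0]]
wrist_force: [-0.2, -1.0, 0.4]
width: 0.0516
finger_force: 0.0
```

>>> carry_out(motion=[{"wx":0,"wy":0,"wz":0,"dx":0,"dy":0,"dz":-0.03,"grip":0.4},{"wx":0,"wy":0,"wz":0,"dx":0,"dy":0,"dz":-0.03,"grip":0.4},{"wx":0,"wy":0,"wz":0,"dx":0,"dy":0,"dz":0,"grip":0.4},{"wx":0,"wy":0,"wz":0,"dx":0,"dy":0,"dz":0,"grip":0.4}])

```text
clock: 3.2
eef_pos: [0.5215, 0.0253, 0.18]
eef_rot: [[-0.998, -0.064, -0.0], [-0.064, 0.998, -0.0], [0.0, -0.0, -1.0]]
wrist_force: [0.1, 0.3, -0.4]
width: 0.0511
finger_force: 0.0
```

Run:
```python
from h import *
s,_=manip.get_image('side'); t,_=manip.get_image('top')
a=cv2.resize(s[120:220,270:370],None,fx=4,fy=4,interpolation=cv2.INTER_CUBIC); b=cv2.resize(t[140:240,250:350],None,fx=4,fy=4,interpolation=cv2.INTER_CUBIC)
cv2.imwrite('pics/c1.png',np.hstack([a,b]))
p=manip.sense()['eef_pos']; print(p, proj('side',p), proj('top',p))
```

```text
[0.52237871 0.02547536 0.18086425] (np.float64(323.4033581460429), np.float64(172.67462416904854)) (np.float64(301.36344553922794), np.float64(189.25310598537627))
```

View pics/c1.png

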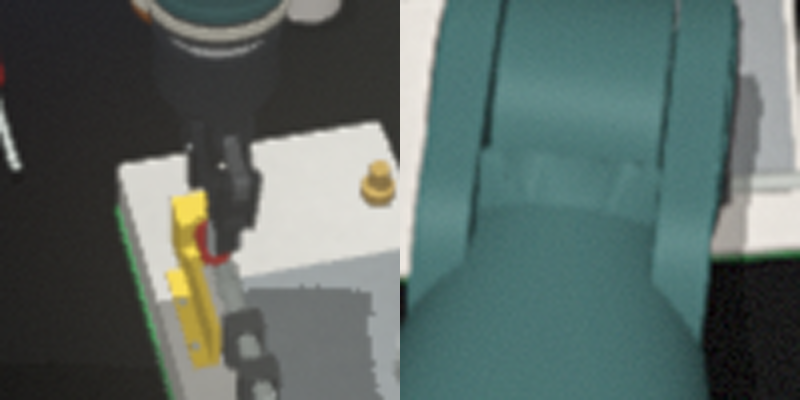

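The side view shows the red knob at crop (212,242), between the fingers and just below their tips. I'll descend and close.

>>> carry_out(motion=[{"wx":0,"wy":0,"wz":0,"dx":0,"dy":0.001,"dz":-0.015,"grip":0.4},{"wx":0,"wy":0,"wz":0,"dx":0,"dy":0,"dz":-0.015,"grip":0.4},{"wx":0,"wy":0,"wz":0,"dx":0,"dy":0,"dz":-0.005,"grip":0.4},{"wx":0,"wy":0,"wz":0,"dx":0,"dy":0,"dz":0,"grip":0.4}])

```text
clock: 3.7
eef_pos: [0.5219, 0.0268, 0.1448]
eef_rot: [[-0.998, -0.066, 0.0], [-0.066, 0.998, -0.0], [-0.0, -0.0, -1.0]]
wrist_force: [-0.1, -0.1, 0.3]
width: 0.0515
finger_force: 0.0
```

>>> carry_out(motion=[{"wx":0,"wy":0,"wz":0,"dx":0,"dy":0,"dz":0,"grip":0.6},{"wx":0,"wy":0,"wz":0,"dx":0,"dy":0,"dz":0,"grip":0.65},{"wx":0,"wy":0,"wz":0,"dx":0,"dy":0,"dz":0,"grip":0.7},{"wx":0,"wy":0,"wz":0,"dx":0,"dy":0,"dz":0,"grip":0.8},{"wx":0,"wy":0,"wz":0,"dx":0,"dy":0,"dz":0,"grip":0.9},{"wx":0,"wy":0,"wz":0,"dx":0,"dy":0,"dz":0,"grip":0.9}], newtons=25)

```text
clock: 4.3
eef_pos: [0.5221, 0.0269, 0.1448]
eef_rot: [[-0.998, -0.066, 0.001], [-0.066, 0.998, -0.0], [-0.001, -0.0, -1.0]]
wrist_force: [-0.2, 0.1, 6.5]
width: 0.0232
finger_force: 27.6
```

>>> carry_out(motion=[{"wx":0,"wy":0,"wz":0,"dx":0,"dy":0,"dz":0.001,"grip":0.9},{"wx":0,"wy":0,"wz":0,"dx":-0.0002,"dy":0.003,"dz":0,"grip":0.9},{"wx":0,"wy":0,"wz":0,"dx":-0.0002,"dy":0.003,"dz":0,"grip":0.9},{"wx":0,"wy":0,"wz":0,"dx":-0.0002,"dy":0.003,"dz":0,"grip":0.9},{"wx":0,"wy":0,"wz":0,"dx":-0.0002,"dy":0.003,"dz":0,"grip":0.9},{"wx":0,"wy":0,"wz":0,"dx":0,"dy":0,"dz":0,"grip":0.9}])

```text
clock: 4.9
eef_pos: [0.5209, 0.0394, 0.1451]
eef_rot: [[-0.998, -0.066, -0.0], [-0.066, 0.998, 0.0], [0.0, 0.0, -1.0]]
wrist_force: [3.6, -0.2, -11.8]
width: 0.0232
finger_force: 26.1
```

>>> carry_out(motion=[{"wx":0,"wy":0,"wz":0,"dx":0.0004,"dy":0,"dz":-0.0006,"grip":0.9},{"wx":0,"wy":0,"wz":0,"dx":-0.0002,"dy":0.003,"dz":0,"grip":0.9},{"wx":0,"wy":0,"wz":0,"dx":-0.0002,"dy":0.003,"dz":0,"grip":0.9},{"wx":0,"wy":0,"wz":0,"dx":-0.0002,"dy":0.003,"dz":0,"grip":0.9},{"wx":0,"wy":0,"wz":0,"dx":0,"dy":0,"dz":0,"grip":0.9}])

```text
clock: 5.4
eef_pos: [0.5208, 0.0483, 0.1449]
eef_rot: [[-0.998, -0.066, 0.0], [-0.066, 0.998, 0.0], [-0.0, 0.0, -1.0]]
wrist_force: [-1.0, -1.7, 2.5]
width: 0.0241
finger_force: 27.8
```

Run:
```python
from h import *
s,_=manip.get_image('side')
cv2.imwrite('pics/c2.png',cv2.resize(s[120:220,270:370],None,fx=5,fy=5,interpolation=cv2.INTER_CUBIC))
print(manip.sense())
```

```text
{'clock': 5.45, 'joint_positions': array([-3.64376357e+00,  1.76017105e+01, -1.42682674e+01,  5.81113210e+01,
        1.70993040e-02, -7.44663523e+00]), 'joint_velocities': array([-0.1737406 ,  0.04123482, -0.07645894,  0.0416207 ,  0.16538702,
       -0.05657985]), 'tau': array([  0.78176536, -63.38006258,  35.41896343,  -0.64577674,
         0.34173681,   0.06690581]), 'eef_pos': array([0.5208382 , 0.04827968, 0.14493289]), 'eef_rot': array([[-9.97798080e-01, -6.63240025e-02,  3.44703046e-04],
       [-6.63239086e-02,  9.97798107e-01,  2.77092451e-04],
       [-3.62321927e-04,  2.53620262e-04, -9.99999902e-01]]), 'wrist_force': array([-1.20021768, -0.72165771,  3.20124215]), 'moment': array([-0.26262552,  0.27622687,  0.06174614]), 'finger_force': 27.89607524871826, 'width': 0.023521777281866153}
```

View pics/c2.png

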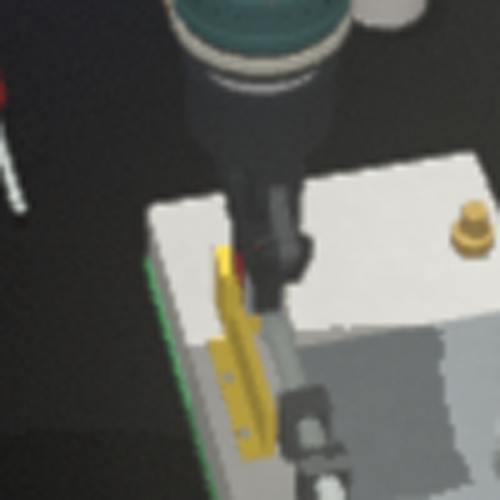

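The knob (crop 238,268) is gripped and has moved with the bolt. I'll continue toward the stop.

>>> carry_out(motion=[{"wx":0,"wy":0,"wz":0,"dx":-0.0002,"dy":0.003,"dz":0,"grip":0.9},{"wx":0,"wy":0,"wz":0,"dx":-0.0002,"dy":0.003,"dz":0,"grip":0.9},{"wx":0,"wy":0,"wz":0,"dx":-0.0002,"dy":0.003,"dz":0,"grip":0.9},{"wx":0,"wy":0,"wz":0,"dx":-0.0002,"dy":0.002,"dz":0,"grip":0.9},{"wx":0,"wy":0,"wz":0,"dx":0,"dy":0,"dz":0,"grip":0.9}])

```text
clock: 5.95
eef_pos: [0.5201, 0.0592, 0.1449]
eef_rot: [[-0.998, -0.066, 0.0], [-0.066, 0.998, -0.0], [-0.0, -0.0, -1.0]]
wrist_force: [-1.5, -3.1, 5.3]
width: 0.0232
finger_force: 28.2
```

>>> carry_out(motion=[{"wx":0,"wy":0,"wz":0,"dx":-0.0001,"dy":0.001,"dz":0,"grip":0.9},{"wx":0,"wy":0,"wz":0,"dx":-0.0001,"dy":0.001,"dz":0,"grip":0.9},{"wx":0,"wy":0,"wz":0,"dx":0,"dy":0,"dz":0,"grip":0.9}])

```text
clock: 6.25
eef_pos: [0.52, 0.061, 0.1449]
eef_rot: [[-0.998, -0.066, 0.001], [-0.066, 0.998, -0.0], [-0.001, -0.0, -1.0]]
wrist_force: [-1.3, -4.5, 5.1]
width: 0.0237
finger_force: 28.2
```

>>> carry_out(motion=[{"wx":0,"wy":0,"wz":0,"dx":-0.0001,"dy":0.001,"dz":0,"grip":0.9},{"wx":0,"wy":0,"wz":0,"dx":-0.0001,"dy":0.001,"dz":0,"grip":0.9},{"wx":0,"wy":0,"wz":0,"dx":0,"dy":0,"dz":0,"grip":0.9}])

```text
clock: 6.55
eef_pos: [0.5199, 0.063, 0.1449]
eef_rot: [[-0.998, -0.066, 0.001], [-0.066, 0.998, -0.0], [-0.001, -0.0, -1.0]]
wrist_force: [-1.4, -4.9, 6.1]
width: 0.0236
finger_force: 28.2
```

```bash
python3 -c "
from workcell import manip
s=manip.sense();print(s['wrist_force'],s['moment'],s['tau'])"
```

```text
[-1.40799625 -4.85659875  6.11203246] [-0.95375138  0.18089695 -0.01599221] [ 2.43655153e+00 -6.24262977e+01  3.42351151e+01 -2.54380563e-01
  1.29951149e+00  4.46528045e-02]
```

>>> carry_out(motion=[{"wx":0,"wy":0,"wz":0,"dx":-0.0001,"dy":0.001,"dz":0.0003,"grip":0.9},{"wx":0,"wy":0,"wz":0,"dx":-0.0001,"dy":0.001,"dz":0,"grip":0.9},{"wx":0,"wy":0,"wz":0,"dx":0,"dy":0.0005,"dz":0,"grip":0.9},{"wx":0,"wy":0,"wz":0,"dx":0,"dy":0,"dz":0,"grip":0.9}])

```text
clock: 6.95
eef_pos: [0.5197, 0.0654, 0.145]
eef_rot: [[-0.998, -0.066, 0.0], [-0.066, 0.998, -0.0], [-0.0, -0.0, -1.0]]
wrist_force: [0.6, -4.7, 1.3]
width: 0.0235
finger_force: 27.6
```

>>> carry_out(motion=[{"wx":0,"wy":0,"wz":0,"dx":-0.0001,"dy":0.0005,"dz":0,"grip":0.9},{"wx":0,"wy":0,"wz":0,"dx":0,"dy":0.0005,"dz":0,"grip":0.9},{"wx":0,"wy":0,"wz":0,"dx":0,"dy":0,"dz":0,"grip":0.9}])

```text
clock: 7.25
eef_pos: [0.5195, 0.0664, 0.145]
eef_rot: [[-0.998, -0.066, 0.0], [-0.066, 0.998, -0.0], [-0.0, -0.0, -1.0]]
wrist_force: [0.3, -5.0, 1.2]
width: 0.0239
finger_force: 27.6
```

>>> carry_out(motion=[{"wx":0,"wy":0,"wz":0,"dx":-0.0001,"dy":0.0005,"dz":0,"grip":0.9},{"wx":0,"wy":0,"wz":0,"dx":0,"dy":0.0003,"dz":0,"grip":0.9},{"wx":0,"wy":0,"wz":0,"dx":0,"dy":0,"dz":0,"grip":0.9}])

```text
clock: 7.55
eef_pos: [0.5194, 0.0672, 0.145]
eef_rot: [[-0.998, -0.066, 0.0], [-0.066, 0.998, -0.0], [-0.0, -0.0, -1.0]]
wrist_force: [0.7, -5.3, 1.4]
width: 0.0235
finger_force: 27.6
```

Not at the stop yet, so I'll go on in 1 mm steps.

>>> carry_out(motion=[{"wx":0,"wy":0,"wz":0,"dx":-0.0001,"dy":0.0005,"dz":0,"grip":0.9},{"wx":0,"wy":0,"wz":0,"dx":0,"dy":0.0003,"dz":0,"grip":0.9},{"wx":0,"wy":0,"wz":0,"dx":0,"dy":0,"dz":0,"grip":0.9}])

```text
clock: 7.85
eef_pos: [0.5193, 0.068, 0.1449]
eef_rot: [[-0.998, -0.066, 0.0], [-0.066, 0.998, -0.0], [-0.0, -0.0, -1.0]]
wrist_force: [0.6, -6.1, 1.0]
width: 0.0232
finger_force: 27.6
```

>>> carry_out(motion=[{"wx":0,"wy":0,"wz":0,"dx":0,"dy":0.0005,"dz":0,"grip":0.9},{"wx":0,"wy":0,"wz":0,"dx":0,"dy":0.0003,"dz":0,"grip":0.9},{"wx":0,"wy":0,"wz":0,"dx":0,"dy":0,"dz":0,"grip":0.9}])

```text
clock: 8.15
eef_pos: [0.5193, 0.0688, 0.1449]
eef_rot: [[-0.998, -0.066, 0.0], [-0.066, 0.998, -0.0], [-0.0, -0.0, -1.0]]
wrist_force: [0.8, -5.4, 1.4]
width: 0.0234
finger_force: 27.6
```

>>> carry_out(motion=[{"wx":0,"wy":0,"wz":0,"dx":-0.0001,"dy":0.0005,"dz":0,"grip":0.9},{"wx":0,"wy":0,"wz":0,"dx":0,"dy":0.0003,"dz":0,"grip":0.9},{"wx":0,"wy":0,"wz":0,"dx":0,"dy":0,"dz":0,"grip":0.9}])

```text
clock: 8.45
eef_pos: [0.5192, 0.0695, 0.1449]
eef_rot: [[-0.998, -0.066, 0.0], [-0.066, 0.998, -0.001], [-0.0, -0.001, -1.0]]
wrist_force: [1.0, -4.3, 1.3]
width: 0.0234
finger_force: 27.6
```

>>> carry_out(motion=[{"wx":0,"wy":0,"wz":0,"dx":0,"dy":0.0005,"dz":0,"grip":0.9},{"wx":0,"wy":0,"wz":0,"dx":0,"dy":0.0003,"dz":0,"grip":0.9},{"wx":0,"wy":0,"wz":0,"dx":0,"dy":0,"dz":0,"grip":0.9}])

```text
clock: 8.75
eef_pos: [0.5192, 0.0699, 0.1449]
eef_rot: [[-0.998, -0.066, 0.0], [-0.066, 0.998, -0.001], [-0.0, -0.002, -1.0]]
wrist_force: [0.8, -9.2, 2.5]
width: 0.0239
finger_force: 27.7
```

>>> carry_out(motion=[{"wx":0,"wy":0,"wz":0,"dx":0,"dy":0.0003,"dz":0,"grip":0.9},{"wx":0,"wy":0,"wz":0,"dx":0,"dy":0,"dz":0,"grip":0.9}])

```text
clock: 8.95
eef_pos: [0.5192, 0.07, 0.1449]
eef_rot: [[-0.998, -0.065, 0.0], [-0.065, 0.998, -0.002], [-0.0, -0.002, -1.0]]
wrist_force: [0.1, -10.9, 1.4]
width: 0.0235
finger_force: 27.7
```

The force jumped from 5 to 11 N with the motion stalled, at about 43 mm of slide, so this is the stop. I'll back off about 1.4 mm into the play and start the swing.

>>> carry_out(motion=[{"wx":0,"wy":0,"wz":0,"dx":0.0001,"dy":-0.0012,"dz":0,"grip":0.9},{"wx":0,"wy":0,"wz":0,"dx":0.0001,"dy":-0.0013,"dz":0,"grip":0.9},{"wx":0,"wy":0,"wz":0,"dx":0,"dy":0,"dz":0,"grip":0.9}])

```text
clock: 9.25
eef_pos: [0.5193, 0.0682, 0.1449]
eef_rot: [[-0.998, -0.066, 0.0], [-0.066, 0.998, 0.0], [-0.0, 0.0, -1.0]]
wrist_force: [0.9, -4.4, 1.1]
width: 0.0234
finger_force: 27.6
```

>>> carry_out(motion=[{"wx":0,"wy":0,"wz":0,"dx":-0.0024,"dy":-0.00015,"dz":-0.0006,"grip":0.9},{"wx":0,"wy":0,"wz":0,"dx":-0.0024,"dy":-0.00015,"dz":-0.0008,"grip":0.9},{"wx":0,"wy":0,"wz":0,"dx":0,"dy":0,"dz":0,"grip":0.9}])

```text
clock: 9.55
eef_pos: [0.5139, 0.0679, 0.1433]
eef_rot: [[-0.998, -0.066, -0.001], [-0.066, 0.998, -0.0], [0.001, -0.0, -1.0]]
wrist_force: [0.8, -4.9, -2.8]
width: 0.0231
finger_force: 27.2
```

>>> carry_out(motion=[{"wx":0,"wy":0,"wz":0,"dx":-0.0023,"dy":-0.00015,"dz":-0.0009,"grip":0.9},{"wx":0,"wy":0,"wz":0,"dx":-0.0023,"dy":-0.00015,"dz":-0.001,"grip":0.9},{"wx":0,"wy":0,"wz":0,"dx":0,"dy":0,"dz":0,"grip":0.9}])

```text
clock: 9.85
eef_pos: [0.5093, 0.0676, 0.1414]
eef_rot: [[-0.998, -0.066, -0.0], [-0.066, 0.998, -0.0], [0.0, -0.0, -1.0]]
wrist_force: [1.6, -5.3, -2.7]
width: 0.0234
finger_force: 27.1
```

>>> carry_out(motion=[{"wx":0,"wy":0,"wz":0,"dx":-0.0022,"dy":-0.00015,"dz":-0.0012,"grip":0.9},{"wx":0,"wy":0,"wz":0,"dx":-0.0022,"dy":-0.00015,"dz":-0.0012,"grip":0.9},{"wx":0,"wy":0,"wz":0,"dx":0,"dy":0,"dz":0,"grip":0.9}])

```text
clock: 10.15
eef_pos: [0.5049, 0.0673, 0.139]
eef_rot: [[-0.998, -0.066, -0.001], [-0.066, 0.998, -0.0], [0.001, -0.0, -1.0]]
wrist_force: [1.2, -5.3, -3.0]
width: 0.0232
finger_force: 27.1
```

>>> carry_out(motion=[{"wx":0,"wy":0,"wz":0,"dx":-0.0021,"dy":-0.00015,"dz":-0.0014,"grip":0.9},{"wx":0,"wy":0,"wz":0,"dx":-0.0021,"dy":-0.00015,"dz":-0.0014,"grip":0.9},{"wx":0,"wy":0,"wz":0,"dx":0,"dy":0,"dz":0,"grip":0.9}])

```text
clock: 10.45
eef_pos: [0.5008, 0.067, 0.1362]
eef_rot: [[-0.998, -0.066, -0.0], [-0.066, 0.998, -0.0], [0.0, -0.0, -1.0]]
wrist_force: [1.3, -5.7, -4.5]
width: 0.0233
finger_force: 27.0
```

>>> carry_out(motion=[{"wx":0,"wy":0,"wz":0,"dx":-0.0019,"dy":-0.0001,"dz":-0.0016,"grip":0.9},{"wx":0,"wy":0,"wz":0,"dx":-0.0019,"dy":-0.0001,"dz":-0.0016,"grip":0.9},{"wx":0,"wy":0,"wz":0,"dx":0,"dy":0,"dz":0,"grip":0.9}])

```text
clock: 10.75
eef_pos: [0.4971, 0.0668, 0.133]
eef_rot: [[-0.998, -0.066, -0.0], [-0.066, 0.998, -0.0], [0.0, -0.0, -1.0]]
wrist_force: [2.7, -5.4, -4.2]
width: 0.0234
finger_force: 27.1
```

>>> carry_out(motion=[{"wx":0,"wy":0,"wz":0,"dx":-0.0017,"dy":-0.0001,"dz":-0.0019,"grip":0.9},{"wx":0,"wy":0,"wz":0,"dx":-0.0017,"dy":-0.0001,"dz":-0.0018,"grip":0.9},{"wx":0,"wy":0,"wz":0,"dx":0,"dy":0,"dz":0,"grip":0.9}])

```text
clock: 11.05
eef_pos: [0.4935, 0.0666, 0.1293]
eef_rot: [[-0.998, -0.066, -0.0], [-0.066, 0.998, -0.0], [0.0, -0.0, -1.0]]
wrist_force: [0.8, -5.3, -2.3]
width: 0.0229
finger_force: 27.2
```

>>> carry_out(motion=[{"wx":0,"wy":0,"wz":0,"dx":-0.0016,"dy":-0.0001,"dz":-0.0019,"grip":0.9},{"wx":0,"wy":0,"wz":0,"dx":0,"dy":0,"dz":0,"grip":0.9}])

```text
clock: 11.25
eef_pos: [0.4919, 0.0665, 0.1274]
eef_rot: [[-0.998, -0.066, -0.0], [-0.066, 0.998, -0.0], [0.0, -0.0, -1.0]]
wrist_force: [0.5, -5.5, -2.2]
width: 0.0235
finger_force: 27.2
```

>>> carry_out(motion=[{"wx":0,"wy":0,"wz":0,"dx":-0.0008,"dy":-5e-05,"dz":-0.001,"grip":0.9},{"wx":0,"wy":0,"wz":0,"dx":0,"dy":0,"dz":0,"grip":0.9}])

```text
clock: 11.45
eef_pos: [0.4913, 0.0664, 0.1265]
eef_rot: [[-0.998, -0.066, -0.0], [-0.066, 0.998, -0.0], [0.0, -0.0, -1.0]]
wrist_force: [1.4, -5.7, -1.4]
width: 0.0234
finger_force: 27.2
```

>>> carry_out(motion=[{"wx":0,"wy":0,"wz":0,"dx":-0.0008,"dy":-5e-05,"dz":-0.001,"grip":0.9},{"wx":0,"wy":0,"wz":0,"dx":0,"dy":0,"dz":0,"grip":0.9}])

```text
clock: 11.65
eef_pos: [0.4905, 0.0664, 0.1255]
eef_rot: [[-0.998, -0.066, -0.0], [-0.066, 0.998, -0.0], [0.0, -0.0, -1.0]]
wrist_force: [1.1, -5.5, -2.5]
width: 0.0234
finger_force: 27.2
```

>>> carry_out(motion=[{"wx":0,"wy":0,"wz":0,"dx":-0.0007,"dy":-5e-05,"dz":-0.001,"grip":0.9},{"wx":0,"wy":0,"wz":0,"dx":0,"dy":0,"dz":0,"grip":0.9}])

```text
clock: 11.85
eef_pos: [0.4898, 0.0663, 0.1245]
eef_rot: [[-0.998, -0.066, -0.0], [-0.066, 0.998, -0.0], [0.0, -0.0, -1.0]]
wrist_force: [1.7, -5.7, -2.3]
width: 0.0233
finger_force: 27.2
```

>>> carry_out(motion=[{"wx":0,"wy":0,"wz":0,"dx":-0.0007,"dy":-5e-05,"dz":-0.001,"grip":0.9},{"wx":0,"wy":0,"wz":0,"dx":0,"dy":0,"dz":0,"grip":0.9}])

```text
clock: 12.05
eef_pos: [0.4892, 0.0663, 0.1235]
eef_rot: [[-0.998, -0.066, -0.0], [-0.066, 0.998, -0.0], [0.0, -0.0, -1.0]]
wrist_force: [1.8, -5.1, -1.5]
width: 0.0234
finger_force: 27.2
```

The angle is about 0.99 rad with no resistance, so the stem is in the notch.

>>> carry_out(motion=[{"wx":0,"wy":0,"wz":0,"dx":-0.0013,"dy":-0.0001,"dz":-0.0021,"grip":0.9},{"wx":0,"wy":0,"wz":0,"dx":-0.0012,"dy":-0.0001,"dz":-0.0022,"grip":0.9},{"wx":0,"wy":0,"wz":0,"dx":0,"dy":0,"dz":0,"grip":0.9}])

```text
clock: 12.35
eef_pos: [0.4866, 0.0661, 0.1191]
eef_rot: [[-0.998, -0.066, -0.0], [-0.066, 0.998, -0.0], [0.0, -0.0, -1.0]]
wrist_force: [2.2, -5.6, -1.4]
width: 0.0233
finger_force: 27.2
```

>>> carry_out(motion=[{"wx":0,"wy":0,"wz":0,"dx":-0.0011,"dy":-0.0001,"dz":-0.0022,"grip":0.9},{"wx":0,"wy":0,"wz":0,"dx":-0.001,"dy":0,"dz":-0.0023,"grip":0.9},{"wx":0,"wy":0,"wz":0,"dx":0,"dy":0,"dz":0,"grip":0.9}])

```text
clock: 12.65
eef_pos: [0.4846, 0.066, 0.1146]
eef_rot: [[-0.998, -0.066, 0.0], [-0.066, 0.998, -0.0], [-0.0, -0.0, -1.0]]
wrist_force: [1.3, -4.4, -2.0]
width: 0.0233
finger_force: 27.2
```

>>> carry_out(motion=[{"wx":0,"wy":0,"wz":0,"dx":-0.0008,"dy":-0.0001,"dz":-0.0023,"grip":0.9},{"wx":0,"wy":0,"wz":0,"dx":-0.0007,"dy":0,"dz":-0.0024,"grip":0.9},{"wx":0,"wy":0,"wz":0,"dx":0,"dy":0,"dz":0,"grip":0.9}])

```text
clock: 12.95
eef_pos: [0.4831, 0.0659, 0.1099]
eef_rot: [[-0.998, -0.066, -0.0], [-0.066, 0.998, -0.0], [0.0, -0.0, -1.0]]
wrist_force: [1.8, -6.3, -1.3]
width: 0.0234
finger_force: 27.3
```

>>> carry_out(motion=[{"wx":0,"wy":0,"wz":0,"dx":-0.0006,"dy":-0.0001,"dz":-0.0024,"grip":0.9},{"wx":0,"wy":0,"wz":0,"dx":-0.0004,"dy":0,"dz":-0.0024,"grip":0.9},{"wx":0,"wy":0,"wz":0,"dx":0,"dy":0,"dz":0,"grip":0.9}])

```text
clock: 13.25
eef_pos: [0.482, 0.0658, 0.1051]
eef_rot: [[-0.998, -0.066, -0.0], [-0.066, 0.998, -0.0], [0.0, -0.0, -1.0]]
wrist_force: [0.9, -4.8, -1.1]
width: 0.0236
finger_force: 27.3
```

>>> carry_out(motion=[{"wx":0,"wy":0,"wz":0,"dx":-0.0003,"dy":0,"dz":-0.0022,"grip":0.9},{"wx":0,"wy":0,"wz":0,"dx":-0.0003,"dy":0,"dz":-0.0022,"grip":0.9},{"wx":0,"wy":0,"wz":0,"dx":0,"dy":0,"dz":0,"grip":0.9}])

```text
clock: 13.55
eef_pos: [0.4814, 0.0658, 0.1007]
eef_rot: [[-0.998, -0.066, -0.0], [-0.066, 0.998, -0.0], [0.0, -0.0, -1.0]]
wrist_force: [1.5, -5.0, -1.9]
width: 0.0233
finger_force: 27.3
```

>>> carry_out(motion=[{"wx":0,"wy":0,"wz":0,"dx":-0.0001,"dy":0,"dz":-0.001,"grip":0.9},{"wx":0,"wy":0,"wz":0,"dx":0,"dy":0,"dz":0,"grip":0.9}])

```text
clock: 13.75
eef_pos: [0.4813, 0.0658, 0.0998]
eef_rot: [[-0.998, -0.066, -0.0], [-0.066, 0.998, -0.0], [0.0, -0.0, -1.0]]
wrist_force: [1.3, -5.0, -0.3]
width: 0.0236
finger_force: 27.3
```

>>> carry_out(motion=[{"wx":0,"wy":0,"wz":0,"dx":-0.0001,"dy":0,"dz":-0.001,"grip":0.9},{"wx":0,"wy":0,"wz":0,"dx":0,"dy":0,"dz":0,"grip":0.9}])

```text
clock: 13.95
eef_pos: [0.4813, 0.0658, 0.0988]
eef_rot: [[-0.998, -0.066, -0.0], [-0.066, 0.998, -0.0], [0.0, -0.0, -1.0]]
wrist_force: [0.3, -5.8, -1.4]
width: 0.0235
finger_force: 27.3
```

>>> carry_out(motion=[{"wx":0,"wy":0,"wz":0,"dx":0,"dy":0,"dz":-0.0008,"grip":0.9},{"wx":0,"wy":0,"wz":0,"dx":0,"dy":0,"dz":0,"grip":0.9}])

```text
clock: 14.15
eef_pos: [0.4812, 0.0658, 0.098]
eef_rot: [[-0.998, -0.066, -0.0], [-0.066, 0.998, -0.0], [0.0, -0.0, -1.0]]
wrist_force: [1.9, -5.6, -1.7]
width: 0.0237
finger_force: 27.3
```

>>> carry_out(motion=[{"wx":0,"wy":0,"wz":0,"dx":0,"dy":0,"dz":-0.0006,"grip":0.9},{"wx":0,"wy":0,"wz":0,"dx":0,"dy":0,"dz":0,"grip":0.9}])

```text
clock: 14.35
eef_pos: [0.4812, 0.0658, 0.0974]
eef_rot: [[-0.998, -0.066, -0.0], [-0.066, 0.998, -0.0], [0.0, -0.0, -1.0]]
wrist_force: [1.3, -5.3, -0.4]
width: 0.0233
finger_force: 27.4
```

>>> carry_out(motion=[{"wx":0,"wy":0,"wz":0,"dx":0,"dy":0,"dz":-0.0006,"grip":0.9},{"wx":0,"wy":0,"wz":0,"dx":0,"dy":0,"dz":0,"grip":0.9}])

```text
clock: 14.55
eef_pos: [0.4812, 0.0658, 0.0968]
eef_rot: [[-0.998, -0.066, -0.0], [-0.066, 0.998, -0.0], [0.0, -0.0, -1.0]]
wrist_force: [0.4, -5.8, -0.4]
width: 0.0232
finger_force: 27.4
```

>>> carry_out(motion=[{"wx":0,"wy":0,"wz":0,"dx":0,"dy":0,"dz":-0.0005,"grip":0.9},{"wx":0,"wy":0,"wz":0,"dx":0,"dy":0,"dz":0,"grip":0.9}])

```text
clock: 14.75
eef_pos: [0.4812, 0.0658, 0.0963]
eef_rot: [[-0.998, -0.066, -0.0], [-0.066, 0.998, -0.0], [0.0, -0.0, -1.0]]
wrist_force: [0.8, -6.3, 0.6]
width: 0.0232
finger_force: 27.4
```

>>> carry_out(motion=[{"wx":0,"wy":0,"wz":0,"dx":0,"dy":0,"dz":-0.0004,"grip":0.9},{"wx":0,"wy":0,"wz":0,"dx":0,"dy":0,"dz":0,"grip":0.9}])

```text
clock: 14.95
eef_pos: [0.4812, 0.0658, 0.0959]
eef_rot: [[-0.998, -0.066, -0.0], [-0.066, 0.998, -0.0], [0.0, -0.0, -1.0]]
wrist_force: [1.1, -6.2, -0.1]
width: 0.0231
finger_force: 27.4
```

>>> carry_out(motion=[{"wx":0,"wy":0,"wz":0,"dx":0,"dy":0,"dz":-0.0004,"grip":0.9},{"wx":0,"wy":0,"wz":0,"dx":0,"dy":0,"dz":0,"grip":0.9}])

```text
clock: 15.15
eef_pos: [0.4812, 0.0658, 0.0956]
eef_rot: [[-0.998, -0.066, -0.0], [-0.066, 0.998, -0.0], [0.0, -0.0, -1.0]]
wrist_force: [0.0, -5.9, -0.6]
width: 0.0234
finger_force: 27.4
```

>>> carry_out(motion=[{"wx":0,"wy":0,"wz":0,"dx":0,"dy":0,"dz":-0.0004,"grip":0.9},{"wx":0,"wy":0,"wz":0,"dx":0,"dy":0,"dz":0,"grip":0.9}])

```text
clock: 15.35
eef_pos: [0.4812, 0.0658, 0.0952]
eef_rot: [[-0.998, -0.066, -0.0], [-0.066, 0.998, -0.0], [0.0, -0.0, -1.0]]
wrist_force: [0.4, -5.0, 0.5]
width: 0.0238
finger_force: 27.4
```

>>> carry_out(motion=[{"wx":0,"wy":0,"wz":0,"dx":0,"dy":0,"dz":-0.0003,"grip":0.9},{"wx":0,"wy":0,"wz":0,"dx":0,"dy":0,"dz":0,"grip":0.9}])

```text
clock: 15.55
eef_pos: [0.4812, 0.0658, 0.0948]
eef_rot: [[-0.998, -0.066, -0.0], [-0.066, 0.998, -0.0], [0.0, -0.0, -1.0]]
wrist_force: [0.7, -5.8, 0.1]
width: 0.0235
finger_force: 27.4
```

>>> carry_out(motion=[{"wx":0,"wy":0,"wz":0,"dx":0,"dy":0,"dz":-0.0004,"grip":0.9},{"wx":0,"wy":0,"wz":0,"dx":0,"dy":0,"dz":0,"grip":0.9}])

```text
clock: 15.75
eef_pos: [0.4812, 0.0658, 0.0945]
eef_rot: [[-0.998, -0.066, -0.0], [-0.066, 0.998, -0.0], [0.0, -0.0, -1.0]]
wrist_force: [-0.2, -5.1, -0.2]
width: 0.0235
finger_force: 27.4
```

>>> carry_out(motion=[{"wx":0,"wy":0,"wz":0,"dx":0,"dy":0,"dz":-0.0004,"grip":0.9},{"wx":0,"wy":0,"wz":0,"dx":0,"dy":0,"dz":0,"grip":0.9}])

```text
clock: 15.95
eef_pos: [0.4813, 0.0658, 0.0942]
eef_rot: [[-0.998, -0.066, -0.0], [-0.066, 0.998, -0.0], [0.0, -0.0, -1.0]]
wrist_force: [-0.8, -6.2, 3.2]
width: 0.0236
finger_force: 27.8
```

Run:
```python
from h import *
s,_=manip.get_image('side')
cv2.imwrite('pics/c3.png',cv2.resize(s[120:220,270:370],None,fx=5,fy=5,interpolation=cv2.INTER_CUBIC))
print(manip.sense()['wrist_force'])
```

```text
[-0.15845195 -5.76398673  1.70276246]
```

View pics/c3.png

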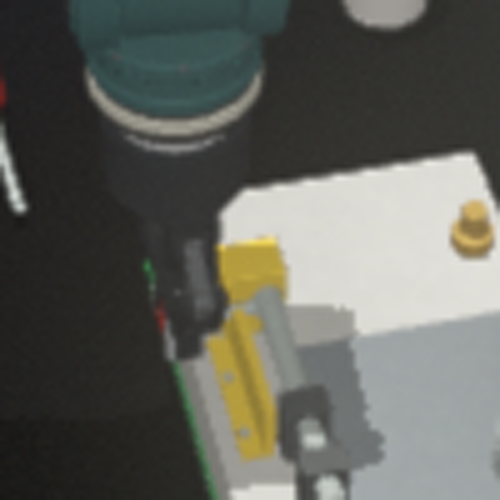

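The handle is level with the knob at the front (crop 160,320), the stem passes beside the stop block, and the end resistance is felt. I'll ease it back onto the notch wall and then release.

>>> carry_out(motion=[{"wx":0,"wy":0,"wz":0,"dx":0.0001,"dy":-0.001,"dz":0,"grip":0.9},{"wx":0,"wy":0,"wz":0,"dx":0,"dy":-0.0007,"dz":0,"grip":0.9},{"wx":0,"wy":0,"wz":0,"dx":0,"dy":0,"dz":0,"grip":0.9}])

```text
clock: 16.3
eef_pos: [0.4814, 0.0641, 0.0942]
eef_rot: [[-0.998, -0.066, -0.0], [-0.066, 0.998, 0.0], [0.0, 0.0, -1.0]]
wrist_force: [-1.2, -4.4, 3.5]
width: 0.0235
finger_force: 27.9
```

>>> carry_out(motion=[{"wx":0,"wy":0,"wz":0,"dx":0,"dy":-0.0006,"dz":0,"grip":0.9},{"wx":0,"wy":0,"wz":0,"dx":0,"dy":0,"dz":0,"grip":0.9}])

```text
clock: 16.5
eef_pos: [0.4814, 0.0635, 0.0942]
eef_rot: [[-0.998, -0.066, -0.0], [-0.066, 0.998, 0.0], [0.0, 0.0, -1.0]]
wrist_force: [-1.5, -4.3, 3.3]
width: 0.0234
finger_force: 27.9
```

>>> carry_out(motion=[{"wx":0,"wy":0,"wz":0,"dx":0,"dy":-0.0004,"dz":0,"grip":0.9},{"wx":0,"wy":0,"wz":0,"dx":0,"dy":0,"dz":0,"grip":0.9}])

```text
clock: 16.7
eef_pos: [0.4815, 0.0631, 0.0942]
eef_rot: [[-0.998, -0.066, -0.0], [-0.066, 0.998, 0.0], [0.0, 0.0, -1.0]]
wrist_force: [-1.8, -3.2, 3.4]
width: 0.0233
finger_force: 27.9
```

>>> carry_out(motion=[{"wx":0,"wy":0,"wz":0,"dx":0,"dy":0,"dz":0,"grip":0.6},{"wx":0,"wy":0,"wz":0,"dx":0,"dy":0,"dz":0,"grip":0.5},{"wx":0,"wy":0,"wz":0,"dx":0,"dy":0,"dz":0,"grip":0.45},{"wx":0,"wy":0,"wz":0,"dx":0,"dy":0,"dz":0,"grip":0.4},{"wx":0,"wy":0,"wz":0,"dx":0,"dy":0,"dz":0,"grip":0.4}])

```text
clock: 17.2
eef_pos: [0.4816, 0.0632, 0.0941]
eef_rot: [[-0.998, -0.066, -0.0], [-0.066, 0.998, 0.0], [0.0, 0.0, -1.0]]
wrist_force: [0.4, 0.0, 0.1]
width: 0.0515
finger_force: 0.0
```

Released. I'll retreat straight up, then swing clear of the view.

>>> carry_out(motion=[{"wx":0,"wy":0,"wz":0,"dx":0,"dy":0,"dz":0.01,"grip":0.4},{"wx":0,"wy":0,"wz":0,"dx":0,"dy":0,"dz":0.02,"grip":0.4},{"wx":0,"wy":0,"wz":0,"dx":0,"dy":0,"dz":0.03,"grip":0.4},{"wx":0,"wy":0,"wz":0,"dx":0,"dy":0,"dz":0.04,"grip":0.4},{"wx":0,"wy":0,"wz":0,"dx":0,"dy":0,"dz":0.04,"grip":0.4},{"wx":0,"wy":0,"wz":0,"dx":-0.01,"dy":-0.04,"dz":0,"grip":0.4},{"wx":0,"wy":0,"wz":0,"dx":-0.01,"dy":-0.04,"dz":0,"grip":0.4},{"wx":0,"wy":0,"wz":0,"dx":-0.01,"dy":-0.04,"dz":0,"grip":0.4},{"wx":0,"wy":0,"wz":0,"dx":-0.01,"dy":-0.04,"dz":0,"grip":0.4},{"wx":0,"wy":0,"wz":0,"dx":-0.01,"dy":-0.04,"dz":0,"grip":0.4},{"wx":0,"wy":0,"wz":0,"dx":-0.01,"dy":-0.04,"dz":0,"grip":0.4},{"wx":0,"wy":0,"wz":0,"dx":0,"dy":0,"dz":0,"grip":0.4},{"wx":0,"wy":0,"wz":0,"dx":0,"dy":0,"dz":0,"grip":0.4}])

```text
clock: 18.5
eef_pos: [0.4213, -0.1774, 0.2347]
eef_rot: [[-0.998, -0.064, 0.0], [-0.064, 0.998, 0.0], [-0.0, 0.0, -1.0]]
wrist_force: [0.2, 0.7, -0.6]
width: 0.051
finger_force: 0.0
```

Run:
```python
from h import *
s,_=manip.get_image('side'); t,d=manip.get_image('top')
cv2.imwrite('pics/c4.png',np.hstack([cv2.resize(s[140:220,290:370],(400,400),interpolation=cv2.INTER_CUBIC),cv2.resize(t[140:220,250:330],(400,400),interpolation=cv2.INTER_CUBIC)]))
hsv=cv2.cvtColor(t,cv2.COLOR_BGR2HSV); mk=((hsv[...,0]<8)|(hsv[...,0]>172))&(hsv[...,1]>150)&(hsv[...,2]>80)
v,u=np.where(mk); k=(v>180)&(v<225)&(u>255)&(u<330)
Q=np.array([pix2world('top',a,b,d[b,a]) for a,b in zip(u[k],v[k])])
if len(Q): print(np.median(Q,0),Q.min(0),Q.max(0))
```

```text
[0.47852747 0.06393694 0.10460729] [ 0.47190759  0.05027109 -0.0062576 ] [0.48870283 0.0817574  0.11210943]
```

View pics/c4.png

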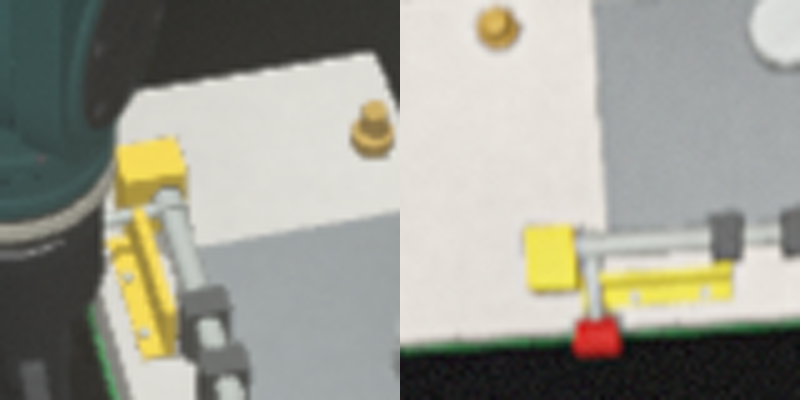

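The top view shows the handle level, in the notch beside the stop block, with the knob at crop (597,337) and its top near z = 0.11. It stayed there after release.

```bash
python3 -c "
from workcell import manip
print(manip.hand_in())"
```

```text
the job is handed in; nothing more can be done
None
```

The hatch is bolted: I slid the bolt to the stop, then turned the handle down level into the notch, where it stayed after release; the peak slide force was about 11 N at the wrist, and the job is handed in.

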